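# Close and pin the standards case

## Task

Get the case of standard solutions ready to travel: fold down the left lid leaf, which carries the two-lug clevis, then fold the right leaf over it so that its hasp eye lies between the two lugs, both fully shut. Then push the loose steel lock pin through both lugs and the eye from the front, home up to its square grip, and let go; leave the other things on the bench where they are.

Things in the scene. Friction and masses are not known exactly. Their poses are not given: they have to be found in the camera images.
- case: fixed open grey metal case holding brown dropper bottles, 160 (x, front to back) x 200 (y) mm, rim 125 mm high. Origin: centre of underside; z up, +x from front (robot side, carrying handle) to back, +y to the left. Two lid leaves, each 160 x 99 x 4 mm, hinged on the left and right rims, meet in the middle. Both shut: pin-hole axis parallel to case x at case y = 22, z = 146 mm
- left_leaf (a joint): angle of the left lid leaf (the one with the clevis) in rad: 0 = shut flat on the rim, 1.57 = upright, grows as it opens outward to the left (limit 2.1). Stiff friction hinge: it stays where it is left, 2 to 4 N at the free edge moves it
- right_leaf (a joint): angle of the right lid leaf (with the hasp) in rad: 0 = shut, 1.57 = upright, grows as it opens outward to the right (limit 2.1). Same stiff hinge. Its lap strip and hasp lie on top of the left leaf when shut, so it closes second
- left_leaf_hinge (a point): point halfway along the left hinge axis: case (0, +100, 127) mm; axis parallel to case x, in the middle of the leaf's 4 mm thickness. Axes turn with the leaf and equal the case's when it is shut (then the leaf extends to -y and its outer face looks to +z)
- right_leaf_hinge (a point): the same for the right leaf: case (0, -100, 127) mm; shut, this leaf extends to +y and its outer face is +z
- left_leaf_edge (a point): middle of the left leaf's free edge, on its outer face, 99 mm from the hinge axis. The back half of the outer face (leaf x > 0) is plain sheet, free to push on; the clevis stands on the front half, leaf x = -74 to -18 mm, 65 to 91 mm from the hinge axis, 30 mm high
- right_leaf_edge (a point): middle of the right leaf's free edge, on its outer face, 99 mm from the hinge axis. The back half (leaf x > 0) is free to push on; the hasp strap, 22 mm wide at leaf x = -57 to -35 mm, reaches 34 mm past the free edge, its eye standing 30 mm high
- clevis_front (a point): centre of the front mouth of the front clevis lug, where the pin goes in: case (-74, 22, 146) mm when the leaf is shut. Two steel lugs (barrels of 26 mm outside diameter, 12 mm long, 32 mm apart) with a 16 mm bore along x; x points into the bore, away from the robot
- clevis_back (a point): centre of the back mouth of the back clevis lug, 56 mm behind clevis_front on the same axis
- hasp_eye (a point): centre of the hasp eye's bore (barrel of 26 mm, 20 mm long, 16 mm bore along x) on the right leaf; with both leaves shut it lies midway between the two clevis lugs, 28 mm behind clevis_front, on the same axis
- lock_pin: loose pin, 130 mm long, about 90 g: bright round shank 12 mm thick, 80 mm long with tapered nose; dark square grip 22 x 22 x 50 mm, on whose flat it lies, axis 11 mm above the worktop. Origin on the axis at the shoulder between grip and shank; x along the shank to the nose, grip at x = -50 to 0 mm. Mass centre 7 mm behind the shoulder. Lies left or right of the case front, nose away from you
- pin_tip (a point): end of the pin's nose, 80 mm ahead of the shoulder
- marker: black marker pen, 146 mm long, 12 mm thick, lying on the worktop; bystander. Origin at the middle of its underside
- beaker: glass beaker, 62 mm wide, 71 mm high, standing left of the case; bystander. Origin at the centre of its underside
- label_roll: roll of labels, 74 mm in diameter, 34 mm high, lying flat right of the case; bystander. Origin at the centre of its underside
Mind the look-alikes: they are no part of the job. What is shaped like the lock_pin but red or turquoise is not meant.

How it is judged:
On the way, in this order (a step that is already met when the one before it is completed fails the run):
1. the left leaf is shut while the right leaf still stands open (value of joint left_leaf below 0.04 rad and value of joint right_leaf above 0.5 rad), for 0.2 s.
2. the right leaf is shut over it (value of joint each of left_leaf, right_leaf below 0.04 rad), for 0.2 s.
At the end, for the whole second after the job is handed in: both leaves are shut (within 0.05 rad), and the pin is at rest through clevis, eye and clevis: its axis within 0.12 rad of the bores', its shoulder within 7 mm of the front mouth and its nose at least 18 mm past the back mouth (value of joint each of left_leaf, right_leaf below 0.05 rad and x of pin_tip in the frame of clevis_back above 0.018 m and distance between lock_pin and clevis_front below 0.007 m and angle between the x axis of lock_pin and the x axis of clevis_back, either way round below 0.12 rad and linear speed of lock_pin below 0.02 m/s); the robot touches nothing.
It fails at once if a bystander (marker, beaker, label roll) is moved more than 30 mm (distance of any of marker, beaker, label_roll from where it was at the start of the episode above 0.03 m).
It also fails if it takes over 64 s, if anything falls off the work surface, if the arm or the gripper's body presses on something with over 40 N, if the wrist force passes 120 N, or if a joint passes its speed limit or range.

## Robot

A 6-joint arm with a two-finger parallel gripper is mounted at the origin on a cart in front of the work surface, level with it; the furniture and walls round the work are solid. World frame = base frame: x ahead of the robot, y to its left, z up, the work surface at z = 0. Lengths are in m, angles in rad, forces in N, time in s.
With the tool pointing down it reaches from about 0.375 to 0.975 m from the base axis. Payload 3.8 kg.
Tool frame: the origin (TCP) lies midway between the tips of the shut fingers; the grasp point (between the pads) lies arm.grip_depth behind it (arm.grip_depth is the distance from the TCP to the grasp point, in m); z points along the fingers, y is the line along which they close (so a half turn about z gives the same grasp; the last joint's range is limited). The gripper opens to 88 mm and grips with 3 to 60 N. Pads are 18 mm wide; open, the fingers measure 123 mm over their backs; the gripper's body (75 mm by 187 mm) begins 45 mm behind the grasp point.
Start: joints at [-1.159, 0.264, 1.604, -0, 1.274, -0.037], TCP at [0.293, -0.608, 0.239] pointing down, gripper open.
Joint ranges: [-2.63, 2.63], [-0.94, 2.18], [0.31, 2.57], [-1.31, 4.45], [0, 2.66], [-2.55, 2.55]. Speed limits (rad/s): [2.57, 2.57, 3.14, 3.14, 3.14, 3.14].

## Interface

Orientations are given as a rotation vector (axis times angle).
In Python, from cell import arm, imaging, job_done gives the robot as it stands.
- The arm moves only by the shell command python3 -m inch 'ROWS' [FORCE]. ROWS is JSON, one flat list of numbers, 7 for each row, row after row: the opening, from 0 (shut) to 1 (fully open), then the shift along the world's x, y, z in mm, then the turn, a rotation vector about the world's x, y, z in rad. In form: [fingers, tx, ty, tz, ax, ay, az, fingers, tx, ty, tz, ax, ay, az, ...]. A call has 1 to 5 rows; each row is the pose to reach, as a shift and turn from the pose commanded when the call began; what a row does not reach only later rows make up. A row lasts 1/10 s, in which the tool goes at most 50 mm and 8.59 degrees, less where a joint would pass 70% of its speed; a pose out of reach is approached as far as the arm can. A call with a gripper value outside its range is refused whole. The fingers move at their own pace and stop on an object; FORCE is the grip in N (left out, the last holds). Time passes only in rows, so rows that repeat a pose let the fingers close. It gives the time, the measured TCP pose, the force, the opening and the grip force at its end, in the units of the state.
- arm.state(): the state, without advancing time (a new reading comes with each control period).
- imaging.get_image(name): name is "scene" or "top" or "wrist"; returns a dict with "frame" (420x560x3 uint8, blue, green, red), "mtx" (3x3 intrinsics, pixels), "camera_from_world" (4x4, takes a point from world to camera coordinates). Camera axes: x right, y up, looking along -z (the intrinsics and any distortion apply to the point x, -y, -z); pixel columns grow to the right and rows downward; lengths in m; the calibration is good to about 2 mm. A picture is of the moment at which its call begins. There is no depth.
- job_done(): hands the job in; it is judged then, once.
The state is a dict: "t": time; "qpos": joint angles; "qvel": joint speeds; "effort": joint torques, N m; "position": TCP position; "eef_rot": TCP orientation; "wrist_force": force on the tool from outside, world axes, zero at the start; "wrist_torque": the same for the moment, N m; "gripper_width": finger opening in m; "grasp_force": force on a finger pad.
Only numpy, scipy, OpenCV 4.12 (cv2) and the standard library are available. Lean on these libraries where they do the work, as an engineer would, in place of code of your own. Each camera call takes 0.05 s, during which the arm holds its last target. There are 200 camera calls.

## Working session

There is one attempt and no reset: what is moved stays moved. The work goes in short steps, Python scripts to look and compute and a shell command to move; the robot and the scene stay as the last step left them, time stands still between calls to the robot, and variables do not carry over. Pictures are saved under pics/ and viewed, at most 10 in all, crops included, and the job is handed in when it is done.

```bash
mkdir -p pics
cat > h.py <<'E'
import numpy as np,cv2
from cell import arm,imaging,job_done
def snap(n,f=None):
    d=imaging.get_image(n)
    if f: cv2.imwrite('pics/'+f,d['frame'])
    return d
def ray(d,u,v):
    K=np.array(d['mtx']);T=np.array(d['camera_from_world'])
    p=np.linalg.inv(K)@[u,v,1]; c=np.array([p[0],-p[1],-p[2]])
    R=T[:3,:3]; return -R.T@T[:3,3], R.T@c
def onz(d,u,v,z):
    o,r=ray(d,u,v); return o+r*(z-o[2])/r[2]
def proj(d,P):
    K=np.array(d['mtx']);T=np.array(d['camera_from_world'])
    c=T[:3,:3]@np.array(P)+T[:3,3]; q=K@[c[0],-c[1],-c[2]]; return q[:2]/q[2]
E
python3 - <<'E'
from h import *
import pickle
D={n:snap(n) for n in('scene','top')}
pickle.dump(D,open('d0.pkl','wb'))
cv2.imwrite('pics/a_top.png',D['top']['frame']);cv2.imwrite('pics/a_scene.png',D['scene']['frame'])
for n in D:
  o,r=ray(D[n],280,210);print(n,o,r/np.linalg.norm(r),[k for k in D[n]], D[n]['mtx'])
s=arm.state();print(s,arm.grip_depth)
E
```

```text
scene [-0.29592153  0.60029948  0.70813791] [ 0.69481578 -0.51950436 -0.49733917] ['frame', 'mtx', 'camera_from_world'] [[495.72458618   0.         275.36816928]
 [  0.         495.72458618 209.62328078]
 [  0.           0.           1.        ]]
top [ 0.34141697 -0.02452336  1.27809635] [ 0.16549071 -0.00155731 -0.98621012] ['frame', 'mtx', 'camera_from_world'] [[489.30448005   0.         280.35681125]
 [  0.         489.30448005 209.88486615]
 [  0.           0.           1.        ]]
{'t': 0.1, 'qpos': array([-1.15891303e+00,  2.64665047e-01,  1.60520124e+00,  4.18088846e-06,
        1.27370763e+00, -3.69369305e-02]), 'qvel': array([-0.00011491, -0.00285191, -0.00306012, -0.00094474, -0.00270218,
        0.00075939]), 'effort': array([ 1.05589654e-04, -5.03617358e+01, -3.58070862e+01,  7.31233880e-02,
        2.32768996e-02, -5.70485611e-05]), 'position': array([ 0.29261005, -0.60758307,  0.23754066]), 'eef_rot': array([-3.06092084e+00, -6.98667492e-01,  5.73511518e-04]), 'wrist_force': array([-0.334215  ,  0.36531063,  0.34247721]), 'wrist_torque': array([ 0.01455471,  0.00826931, -0.05154707]), 'grasp_force': 0.0, 'gripper_width': 0.08831394602837157} 0.0187
```

View pics/a_top.png

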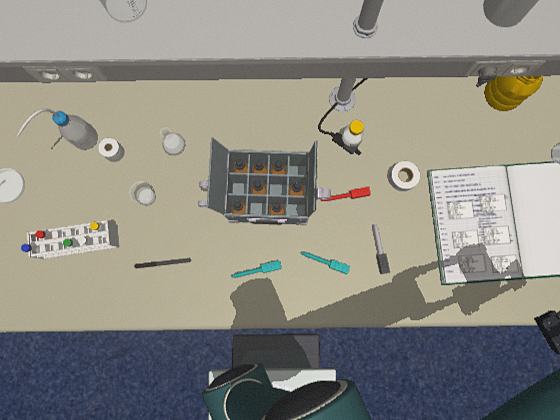

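View pics/a_scene.png

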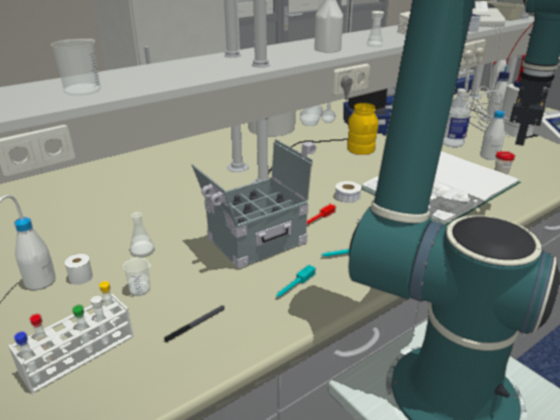

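The four pin-shaped things in the top view are red (345,193), turquoise (257,269) and (325,262), and bright steel with a dark grip (380,250). The last fits: steel shank, dark square grip, nose away from the robot. I'll confirm it in one crop that also shows the case.

Run:
```python
from h import *
import pickle
D=pickle.load(open('d0.pkl','rb'))
c=D['top']['frame'][128:282,195:400]
cv2.imwrite('pics/b.png',cv2.resize(c,None,fx=3.9,fy=3.9,interpolation=cv2.INTER_CUBIC))
f=D['top']['frame']
```

```text
(no output)
```

View pics/b.png

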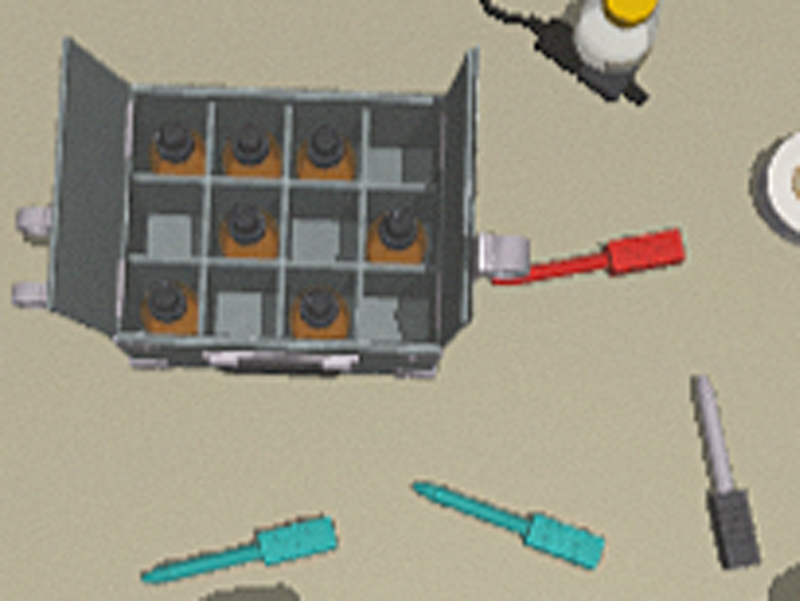

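The crop confirms the pin: bright shank from nose crop (700,378) to shoulder (727,490), dark grip to (742,567). The case rim corners are FL (117,337), FR (440,345), BR (435,97) and BL (133,87).

Run:
```python
from h import *
import pickle
np.set_printoptions(precision=4,suppress=True)
D=pickle.load(open('d0.pkl','rb'))
t=D['top']
C=lambda u,v:(195+(u+.5)/3.9-.5,128+(v+.5)/3.9-.5)
q=[onz(t,*C(*p),.125) for p in((117,337),(440,345),(435,97),(133,87))]
for a in q: print(a)
for i in range(4): print(np.linalg.norm(q[i]-q[i-1]))
c=sum(q)/4
yv=(q[0]-q[1])+(q[3]-q[2]); print('center',c,'yaw',np.arctan2(-yv[0],yv[1]))
xv=(q[3]-q[0])+(q[2]-q[1]);print('yaw2',np.arctan2(xv[1],xv[0]))
# handle/leaf edges : top free corners; 
# pin
f=t['frame'];hsv=cv2.cvtColor(f,cv2.COLOR_BGR2HSV).astype(int)
m=((hsv[...,2]<110)).astype(np.uint8); m[:, :365]=0;m[:,395:]=0;m[:240]=0;m[276:]=0
n,l,st,ce=cv2.connectedComponentsWithStats(m);
for i in range(1,n):
  if st[i,4]>40:
    r=cv2.minAreaRect(np.argwhere(l==i)[:,::-1].astype(np.float32));print(st[i],ce[i],r)
    print('grip centre',onz(t,*ce[i],.018))
print('nose',onz(t,*C(700,378),.011),'shoulder',onz(t,*C(727,490),.013),'end',onz(t,*C(742,567),.011))
print('red end',onz(t,*C(680,248),.02), 'roll',onz(t,405,175,.034),'beaker',onz(t,142,195,.03),'marker',onz(t,136,266,.006),onz(t,190,261,.006))
# project nominal pin in scene
s=D['scene']
print(proj(s,onz(t,*ce[-1],.018)))
```

```text
[0.5268 0.1059 0.125 ]
[ 0.5194 -0.0916  0.125 ]
[ 0.6763 -0.0919  0.125 ]
[0.685  0.0969 0.125 ]
0.15852142711953524
0.19764335068411693
0.1568629610582844
0.18898575920186497
center [0.6019 0.0048 0.125 ] yaw -0.041744202816796354
yaw2 -0.029170190738092093
[375 240  15  34 225] [381.5378 261.2222] ((380.7353210449219, 256.058837890625), (33.841156005859375, 10.304197311401367), 77.47119140625)
grip centre [ 0.4164 -0.2855  0.018 ]
nose [ 0.5125 -0.2719  0.011 ] shoulder [ 0.4372 -0.2861  0.013 ] end [ 0.3865 -0.2941  0.011 ]
red end [ 0.5997 -0.2606  0.02  ] roll [ 0.6388 -0.3538  0.034 ] beaker [0.5948 0.3317 0.03  ] marker [0.4126 0.3476 0.006 ] [0.4238 0.2082 0.006 ]
[388.2209 229.6208]
```

```bash
python3 - <<'E'
from h import *
import pickle
np.set_printoptions(precision=4,suppress=True)
D=pickle.load(open('d0.pkl','rb'))
t=D['top']
C=lambda u,v:(195+(u+.5)/3.9-.5,128+(v+.5)/3.9-.5)
yaw=-.04;c0=np.array([.602,.005]);R=np.array([[np.cos(yaw),-np.sin(yaw)],[np.sin(yaw),np.cos(yaw)]])
for n,p in dict(LB=(65,38),LF=(50,305),RB=(476,50),RF=(468,320)).items():
  for z in(.205,.226):
    w=onz(t,*C(*p),z); print(n,z,w,'case',R.T@(w[:2]-c0))
print('pole base',onz(t,343,100,0),'bottle',onz(t,352,135,.05),'shelf edge',onz(t,280,60,.3))
# case consistency in scene view
for P in((-.08,.1),(-.08,-.1),(.08,-.1),(.08,.1)):
  w=R@P+c0; print(P,w,proj(D['scene'],[*w,.125]),proj(D['scene'],[*w,0]))
E
python3 -m inch '[0.0,0,50,40,0,0,0.15, 0,0,100,80,0,0,0.3, 0,20,150,110,0,0,0.45, 0,50,200,130,0,0,0.6, 0,80,250,130,0,0,0.75]' 20
```

```text
LB 0.205 [0.6913 0.1284 0.205 ] case [0.0843 0.1269]
LB 0.226 [0.6845 0.1254 0.226 ] case [0.0776 0.1236]
LF 0.205 [0.5329 0.1352 0.205 ] case [-0.0743  0.1273]
LF 0.226 [0.5291 0.1321 0.226 ] case [-0.0779  0.1241]
RB 0.205 [ 0.6811 -0.1117  0.205 ] case [ 0.0837 -0.1135]
RB 0.226 [ 0.6745 -0.11    0.226 ] case [ 0.077 -0.112]
RF 0.205 [ 0.5213 -0.1032  0.205 ] case [-0.0763 -0.1114]
RF 0.226 [ 0.5178 -0.1017  0.226 ] case [-0.0799 -0.11  ]
pole base [ 0.8608 -0.2037  0.    ] bottle [ 0.7439 -0.2169  0.05  ] shelf edge [ 0.8306 -0.03    0.3   ]
(-0.08, 0.1) [0.5261 0.1081] [236.5139 224.1474] [238.7922 268.9704]
(-0.08, -0.1) [ 0.5181 -0.0917] [307.2727 200.0424] [305.937  242.6401]
(0.08, -0.1) [ 0.6779 -0.0981] [271.1328 176.4481] [271.5198 216.5695]
(0.08, 0.1) [0.6859 0.1017] [204.1547 196.4475] [207.7813 238.6078]
t: 0.6
position: [0.3475, -0.4044, 0.3606]
eef_rot: [2.587, 1.776, 0.0]
wrist_force: [1.2, -0.3, 0.7]
gripper_width: 0.0502
grasp_force: 0.0
```

```bash
python3 -m inch '[0,15,50,0,0,0,0.15, 0,30,100,0,0,0,0.3, 0,50,150,0,0,0,0.33, 0,70,195,0,0,0,0.33, 0,95,240,0,0,0,0.33]' >/dev/null
python3 -m inch '[0,30,50,0,0,0,0, 0,60,100,0,0,0,0, 0,90,145,0,0,0,0, 0,120,190,0,0,0,0, 0,150,240,0,0,0,0]' >/dev/null; python3 -m inch '[0,0,40,0,0,0,0, 0,0,40,0,0,0,0]'
```

```text
t: 1.8
position: [0.5705, 0.0834, 0.3569]
eef_rot: [-2.26, -2.178, 0.001]
wrist_force: [-0.4, -0.9, -0.0]
gripper_width: 0.0003
grasp_force: 0.0
```

```bash
python3 -m inch '[0,0,0,0,0,0,0, 0,0,0,0,0,0,0, 0,0,0,0,0,0,0]'
```

```text
t: 2.1
position: [0.5704, 0.0775, 0.3583]
eef_rot: [2.269, 2.172, -0.0]
wrist_force: [0.1, -1.4, 0.6]
gripper_width: 0.0006
grasp_force: 0.0
```

```bash
python3 -m inch '[0,30,45,0,0,0,0, 0,60,90,0,0,0,0, 0,63,100,-45,0,0,0, 0,63,100,-90,0,0,0, 0,63,100,-135,0,0,0]' >/dev/null
python3 -m inch '[0,0,0,-28,0,0,0, 0,0,0,-28,0,0,0, 0,0,0,-28,0,0,0]'
```

```text
t: 2.9
position: [0.6338, 0.1777, 0.1956]
eef_rot: [-2.269, -2.172, 0.001]
wrist_force: [0.8, -0.2, 0.8]
gripper_width: 0.0004
grasp_force: 0.0
```

```bash
python3 -m inch '[0,0,-35,0,0,0,0, 0,0,-50,4,0,0,0, 0,0,-63,6,0,0,0, 0,0,-82,3,0,0,0, 0,0,-100,-3,0,0,0]'
python3 -m inch '[0,0,-9,-5,0,0,0, 0,0,-17,-12,0,0,0, 0,0,-23,-19,0,0,0, 0,0,-29,-27,0,0,0, 0,0,-33,-36,0,0,0]'
python3 -m inch '[0,0,-4,-9,0,0,0, 0,0,-6,-18,0,0,0, 0,0,-7,-27,0,0,0, 0,0,-7,-30,0,0,0, 0,0,-7,-30,0,0,0]'
```

```text
t: 3.4
position: [0.6346, 0.0781, 0.1944]
eef_rot: [2.266, 2.173, 0.005]
wrist_force: [-0.8, 3.7, 0.6]
gripper_width: 0.0002
grasp_force: 1.7
t: 3.9
position: [0.6336, 0.0452, 0.1553]
eef_rot: [2.267, 2.174, -0.001]
wrist_force: [0.3, 0.1, 1.8]
gripper_width: 0.0007
grasp_force: 1.2
t: 4.4
position: [0.6334, 0.0392, 0.1292]
eef_rot: [-2.267, -2.174, 0.0]
wrist_force: [-8.3, 1.2, 19.2]
gripper_width: 0.0004
grasp_force: 9.5
```

```bash
python3 -m inch '[0,0,0,48,0,0,0, 0,0,0,96,0,0,0, 0,0,0,144,0,0,0, 0,0,-30,180,0,0,0, 0,-5,-75,195,0,0,0]'>/dev/null
python3 -m inch '[0,0,-48,0,0,0,0, 0,-5,-96,0,0,0,0, 0,-5,-135,0,0,0,0, 0,-5,-135,-40,0,0,0, 0,-5,-135,-85,0,0,0]'
python3 -m inch '[0,0,0,-20,0,0,0, 0,0,0,-40,0,0,0, 0,0,0,-40,0,0,0]'
python3 - <<'E'
from h import *
snap('top','c.png')
f=cv2.imread('pics/c.png')[128:282,195:400]
cv2.imwrite('pics/c2.png',cv2.resize(f,None,fx=3.9,fy=3.9,interpolation=cv2.INTER_CUBIC))
E
```

```text
t: 5.4
position: [0.625, -0.1736, 0.237]
eef_rot: [2.267, 2.168, 0.004]
wrist_force: [0.3, 0.3, -0.2]
gripper_width: 0.0006
grasp_force: 0.0
t: 5.7
position: [0.6208, -0.1703, 0.1909]
eef_rot: [-2.262, -2.169, 0.007]
wrist_force: [-0.4, -0.0, -0.8]
gripper_width: 0.0004
grasp_force: 0.0
```

View pics/c2.png

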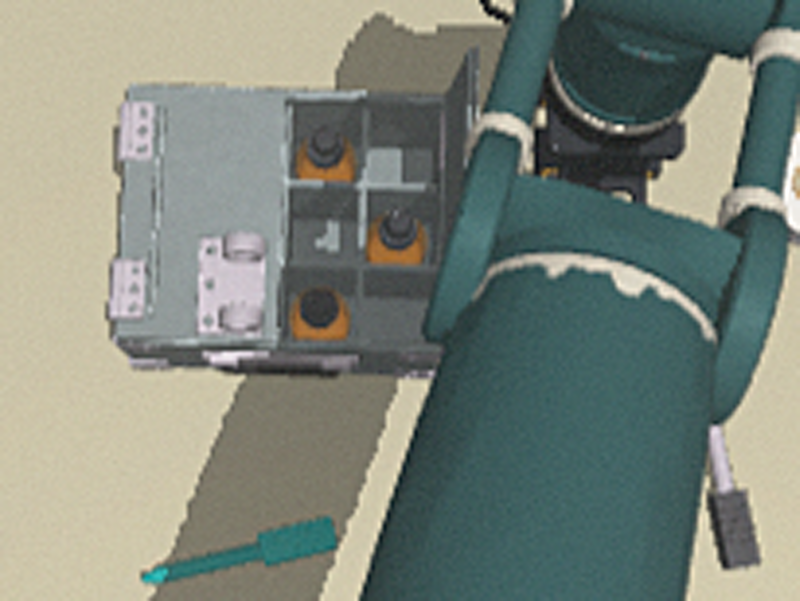

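The left leaf is shut flat, with the clevis lugs at crop (243,247) and (238,317). The right leaf still stands, with the tool outside it.

```bash
python3 -m inch '[0,0,35,3,0,0,0, 0,0,50,8,0,0,0, 0,0,63,11,0,0,0, 0,0,82,8,0,0,0, 0,0,100,2,0,0,0]'
python3 -m inch '[0,0,9,-5,0,0,0, 0,0,17,-12,0,0,0, 0,0,23,-19,0,0,0, 0,0,29,-27,0,0,0, 0,0,33,-36,0,0,0]'
python3 -m inch '[0,0,4,-9,0,0,0, 0,0,6,-18,0,0,0, 0,0,7,-27,0,0,0, 0,0,7,-31,0,0,0, 0,0,7,-31,0,0,0]'
python3 -m inch '[0,0,0,0,0,0,0, 0,0,0,0,0,0,0]'
```

```text
t: 6.25
position: [0.6256, -0.0708, 0.2004]
eef_rot: [2.264, 2.171, 0.005]
wrist_force: [1.8, -3.0, 0.9]
gripper_width: 0.0003
grasp_force: 1.5
t: 6.75
position: [0.6234, -0.0375, 0.1613]
eef_rot: [-2.267, -2.174, 0.0]
wrist_force: [-0.3, -0.2, 1.9]
gripper_width: 0.0007
grasp_force: 1.0
t: 7.25
position: [0.6228, -0.0313, 0.1301]
eef_rot: [-2.267, -2.173, 0.002]
wrist_force: [-0.2, -0.2, -0.8]
gripper_width: 0.0007
grasp_force: 0.0
t: 7.45
position: [0.6233, -0.0315, 0.131]
eef_rot: [-2.268, -2.174, 0.001]
wrist_force: [-1.7, 0.3, -1.0]
gripper_width: 0.0003
grasp_force: 0.0
```

```bash
python3 -m inch '[0,0,0,-3,0,0,0, 0,0,0,-5,0,0,0, 0,0,0,-5,0,0,0]'
```

```text
t: 7.75
position: [0.624, -0.0315, 0.1293]
eef_rot: [2.267, 2.174, 0.001]
wrist_force: [-6.0, -0.3, 13.8]
gripper_width: 0.0003
grasp_force: 7.0
```

```bash
python3 -m inch '[0,0,0,0,0,0,0, 0,0,0,40,0,0,0, 0,0,0,85,0,0,0, 0,-20,-20,110,0,0,-0.15, 0,-50,-45,120,0,0,-0.3]'>/dev/null
python3 -m inch '[0.5,-30,-38,0,0,0,-0.15, 0.5,-60,-76,0,0,0,-0.3, 0.5,-90,-114,0,0,0,-0.45, 0.5,-120,-152,0,0,0,-0.6, 0.5,-150,-190,0,0,0,-0.75]' >/dev/null
python3 -m inch '[0.5,-8,-22,-15,0,0,-0.15, 0.5,-8,-22,-30,0,0,-0.3, 0.5,-8,-22,-30,0,0,-0.31, 0.5,-8,-22,-30,0,0,-0.31, 0.5,-8,-22,-30,0,0,-0.31]'
python3 - <<'E'
from h import *
import pickle
D={n:snap(n) for n in('wrist','top','scene')};pickle.dump(D,open('d1.pkl','wb'))
f=cv2.resize(D['wrist']['frame'],(400,300));g=cv2.resize(D['scene']['frame'],(400,300))
c=cv2.resize(D['top']['frame'][135:250,200:353],(400,300),interpolation=cv2.INTER_CUBIC)
c2=cv2.resize(D['scene']['frame'][160:280,180:340],(400,300),interpolation=cv2.INTER_CUBIC)
cv2.imwrite('pics/d.png',np.vstack([np.hstack([f,g]),np.hstack([c,c2])]))
E
```

```text
t: 9.25
position: [0.4162, -0.288, 0.217]
eef_rot: [3.129, 0.27, 0.001]
wrist_force: [0.4, 0.5, -0.0]
gripper_width: 0.0442
grasp_force: 0.0
```

View pics/d.png

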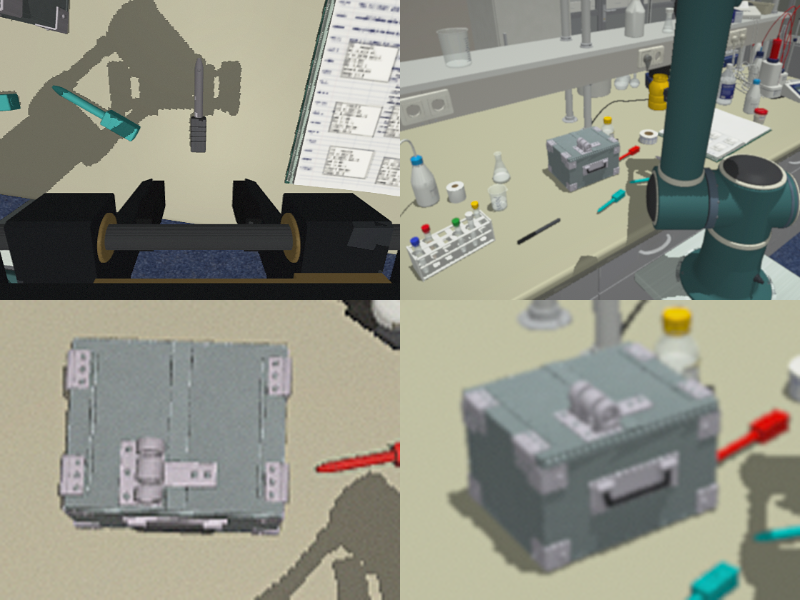

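Both leaves are shut and the hasp eye sits between the lugs (top-crop inset at (150,470)). The wrist view shows the steel pin with nose (278,77), shoulder (277,161) and end (277,213) in full-resolution pixels.

Run:
```python
from h import *
import pickle
np.set_printoptions(precision=4,suppress=True)
D=pickle.load(open('d1.pkl','rb'))
w=D['wrist'];f=w['frame'];hsv=cv2.cvtColor(f,cv2.COLOR_BGR2HSV).astype(int)
# sheet is warm (R>B); pin is neutral
sat=f[...,2].astype(int)-f[...,0]
for r in(85,100,120,140,155,170,180,190,200,208):
  c=[u for u in range(240,315) if sat[r,u]<12]; print(r,c[:1],c[-1:],f[r,277].tolist(),len(c))
rows=[r for r in range(50,240) if sat[r,270:286].min()<12];print(rows[0],rows[-1])
for n,(u,v,z) in dict(nose=(278.5,rows[0],.011),sh=(277.2,161,.018),end=(277.2,rows[-1],.011)).items(): print(n,onz(w,u,v,z))
# clevis lugs: top view zoom stats, predicted points
yaw=-.04;c0=np.array([.602,.005]);R=np.array([[np.cos(yaw),-np.sin(yaw)],[np.sin(yaw),np.cos(yaw)]])
for x in(-74,-18): print(R@(x/1e3,.022)+c0, proj(D['top'],[*(R@(x/1e3,.022)+c0),.159]))
```

```text
85 [275] [282] [108, 104, 107] 8
100 [272] [284] [106, 102, 104] 13
120 [272] [284] [108, 108, 110] 13
140 [272] [283] [106, 103, 106] 12
155 [272] [283] [107, 106, 108] 12
170 [267] [288] [83, 81, 81] 22
180 [267] [288] [84, 82, 80] 22
190 [267] [287] [85, 83, 83] 21
200 [267] [287] [82, 81, 82] 21
208 [267] [287] [83, 82, 81] 21
81 212
nose [ 0.5131 -0.2712  0.011 ]
sh [ 0.438 -0.283  0.018]
end [ 0.3834 -0.2925  0.011 ]
[0.5289 0.0299] [255.752  210.4058]
[0.5849 0.0277] [256.6163 186.7868]
```

```bash
python3 -m inch '[0.5,-2,0,-45,0,0,0, 0.5,-2,0,-90,0,0,0, 0.5,-2,0,-135,0,0,0, 0.5,-2,0,-180,0,0,0, 0.5,-2,0,-207,0,0,0]' >/dev/null
python3 -m inch '[0.5,0,0,0,0,0,0, 0.5,0,0,0,0,0,0]'
```

```text
t: 10.1
position: [0.4141, -0.2881, 0.0096]
eef_rot: [-3.13, -0.266, 0.0]
wrist_force: [0.4, 0.8, 0.9]
gripper_width: 0.0443
grasp_force: 0.0
```

```bash
python3 -m inch '[0.5,0,0,-6,0,0,0, 0.5,0,0,-6,0,0,0, 0.1,0,0,-6,0,0,0, 0.1,0,0,-6,0,0,0, 0.1,0,0,-6,0,0,0]' 35
python3 -m inch '[0.1,0,0,0,0,0,0, 0.1,0,0,0,0,0,0, 0.1,0,0,0,0,0,0]' 35
```

```text
t: 10.6
position: [0.4139, -0.2884, 0.0038]
eef_rot: [3.13, 0.265, 0.001]
wrist_force: [0.5, 1.5, -0.1]
gripper_width: 0.0226
grasp_force: 0.0
t: 10.9
position: [0.414, -0.2885, 0.0038]
eef_rot: [3.13, 0.265, 0.001]
wrist_force: [-1.5, 1.0, 5.7]
gripper_width: 0.0217
grasp_force: 35.0
```

```bash
python3 -m inch '[0.1,0,0,30,0,0,0, 0.1,0,0,70,0,0,0, 0.1,0,0,110,0,0,0, 0.1,0,0,150,0,0,0, 0.1,-5,30,175,0,0,-0.05]'>/dev/null
python3 -m inch '[0.1,0,40,0,0,0,-0.04, 0.1,0,80,0,0,0,-0.08, 0.1,0,120,0,0,0,-0.12, 0.1,0,160,0,0,0,-0.159, 0.1,0,200,0,0,0,-0.159]' >/dev/null
python3 -m inch '[0.1,-5,40,0,0,0,0, 0.1,-5,80,-10,0,0,0, 0.1,-5,93,-25,0,0,0, 0.1,-5,93,-40,0,0,0, 0.1,-5,93,-40,0,0,0]' 
python3 -m inch '[0.1,0,0,0,0,0,0, 0.1,0,0,0,0,0,0]'
python3 - <<'E'
from h import *
import pickle
D={n:snap(n) for n in('wrist','top','scene')};pickle.dump(D,open('d2.pkl','wb'))
f=cv2.resize(D['wrist']['frame'],(400,300))
c=cv2.resize(D['top']['frame'][150:270,200:360],(400,300),interpolation=cv2.INTER_CUBIC)
g=cv2.resize(D['scene']['frame'][150:300,190:390],(400,300),interpolation=cv2.INTER_CUBIC)
w=cv2.resize(D['wrist']['frame'][0:210,140:420],(400,300))
cv2.imwrite('pics/e.png',np.vstack([np.hstack([f,w]),np.hstack([c,g])]))
E
```

```text
t: 12.4
position: [0.4011, 0.0354, 0.1357]
eef_rot: [3.141, -0.06, -0.009]
wrist_force: [-0.2, 0.2, -1.2]
gripper_width: 0.0221
grasp_force: 35.0
t: 12.6
position: [0.4041, 0.0345, 0.1388]
eef_rot: [3.141, -0.064, 0.001]
wrist_force: [0.6, 0.1, -1.5]
gripper_width: 0.0214
grasp_force: 35.0
```

View pics/e.png

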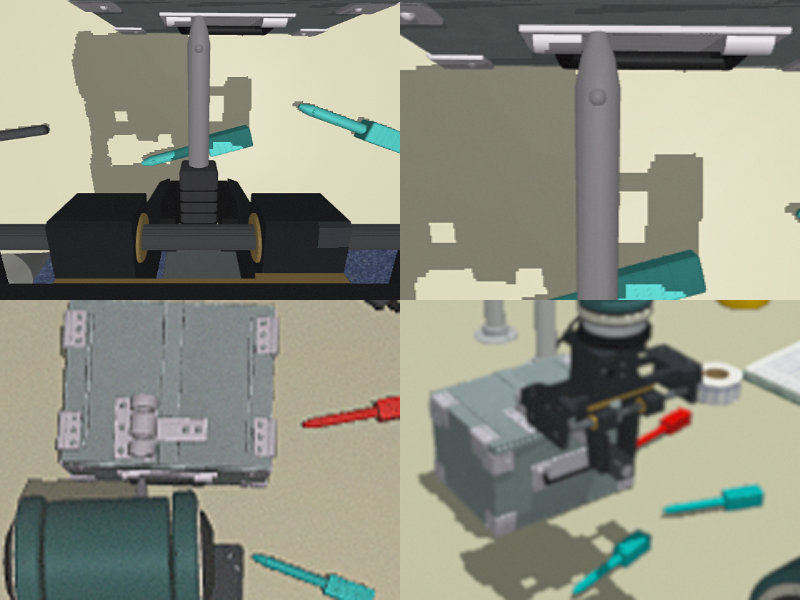

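The pin is held straight in the wrist view. In the top view its nose shows at (142,485) of the inset, just below the lugs at (144,425). Next I measure the lateral offset.

Run:
```python
from h import *
import pickle
np.set_printoptions(precision=4,suppress=True)
t=pickle.load(open('d2.pkl','rb'))['top'];t1=pickle.load(open('d1.pkl','rb'))['top']
f=(t1['frame'].astype(int)+t['frame'])//2
for r in range(186,214,2): print(r,'R-B',(f[r,244:270,2]-f[r,244:270,0]).tolist())
g=t['frame'].astype(int)
for r in range(214,228,1): print(r,g[r,248:268].mean(1).astype(int).tolist())
```

```text
186 R-B [-8, -6, -5, -6, -7, -6, -8, -7, -7, -9, -5, -7, -10, -10, -9, -8, -9, -7, -8, -8, -8, -10, -9, -6, -9, -7]
188 R-B [-5, -8, -5, -6, -6, -4, -9, -8, -4, 0, 0, -1, 0, 2, -1, -1, -2, -2, -4, -6, -8, -7, -6, -6, -9, -7]
190 R-B [-7, -6, -3, 3, 1, 2, 2, 1, 1, 1, 2, -1, 0, -2, 1, 0, 0, 1, -2, -5, -8, -11, -8, -8, -7, -10]
192 R-B [-10, -8, -1, 0, -7, -7, 1, 1, 1, 0, 2, 1, -1, -1, 2, 2, 3, 1, 1, -8, -8, -10, -9, -7, -9, -9]
194 R-B [-7, -6, -3, 0, 1, -2, 1, 0, -1, 2, -1, -1, 1, 2, -1, 1, 2, 0, 1, -8, -9, -9, -9, -7, -8, -8]
196 R-B [-8, -7, 2, 2, 2, -1, 0, 1, 1, 2, 2, 0, 1, -1, 1, 3, 3, 1, 1, -10, -8, -8, -6, -10, -6, -11]
198 R-B [-7, -7, 2, 0, 3, 0, 1, 0, 1, 2, -1, 1, 0, 2, 1, 0, -2, 0, 0, 1, -1, 1, 2, 0, 1, 2]
200 R-B [-10, -7, 2, -1, -3, -3, 0, -2, 3, -1, -1, -1, -1, 0, 2, 1, 1, 0, 2, 1, 0, -3, 0, -1, 1, 0]
202 R-B [-6, -5, 1, -1, -3, -2, 0, 0, 0, 1, -2, 0, 2, 1, 4, 0, 0, 1, 1, 2, 1, 2, 2, -1, 1, 2]
204 R-B [-6, -5, 1, 0, 2, 1, 1, 0, 2, 1, 1, 1, 1, 0, 1, 0, 1, 0, 2, 0, 0, 1, -1, 1, 1, -1]
206 R-B [-7, -6, 0, 0, 3, 1, 2, 1, -1, -1, 0, 1, 1, -1, 0, -2, 1, 1, -2, -3, -4, -3, -4, -
[... 967 characters left out ...]
4, 85, 88, 91, 90, 90, 90, 92]
221 [75, 122, 115, 66, 68, 72, 75, 78, 93, 90, 64, 63, 70, 62, 68, 66, 68, 73, 69, 66]
222 [83, 85, 68, 69, 34, 36, 38, 73, 109, 101, 55, 42, 51, 51, 48, 51, 54, 50, 50, 54]
223 [100, 101, 95, 94, 62, 48, 55, 94, 110, 105, 62, 55, 50, 52, 48, 38, 42, 40, 36, 36]
224 [100, 99, 104, 103, 95, 93, 92, 100, 102, 106, 94, 152, 147, 148, 148, 144, 142, 142, 143, 146]
225 [100, 101, 95, 100, 101, 103, 90, 102, 107, 101, 100, 160, 173, 173, 171, 173, 169, 171, 175, 175]
226 [99, 106, 97, 103, 101, 101, 86, 103, 102, 103, 96, 150, 169, 166, 165, 166, 167, 165, 166, 166]
227 [99, 104, 101, 105, 105, 106, 96, 100, 111, 101, 103, 148, 177, 174, 172, 171, 173, 172, 171, 170]
```

Run:
```python
from h import *
import pickle
np.set_printoptions(precision=4,suppress=True)
t=pickle.load(open('d2.pkl','rb'))['top'];t1=pickle.load(open('d1.pkl','rb'))['top']
f=((t1['frame'].astype(int)+t['frame'])//2).mean(2).astype(int)
for r in list(range(187,197))+list(range(206,216)): print(r,f[r,246:268].tolist())
for x,y in((.504,.0305),(.529,.0299),(.585,.0277)): print([proj(t,[x,y+d,.146]) for d in(-.013,0,.013)])
h=t['frame'].astype(int)
for r in range(221,229): print(r,h[r,250:264].mean(1).astype(int).tolist(),(h[r,250:264,2]-h[r,250:264,0]).tolist())
```

```text
187 [135, 135, 132, 133, 133, 135, 133, 126, 136, 143, 155, 150, 142, 141, 138, 136, 140, 141, 130, 143, 143, 143]
188 [124, 126, 125, 126, 142, 140, 116, 126, 145, 153, 167, 166, 163, 162, 161, 149, 134, 138, 129, 141, 142, 139]
189 [146, 166, 164, 164, 171, 169, 96, 132, 150, 159, 172, 175, 177, 171, 164, 157, 132, 128, 132, 141, 142, 138]
190 [160, 188, 188, 168, 184, 184, 96, 135, 154, 167, 175, 175, 178, 171, 161, 149, 137, 117, 136, 143, 142, 140]
191 [160, 183, 140, 139, 155, 184, 101, 143, 162, 175, 183, 181, 183, 173, 163, 152, 131, 116, 120, 141, 139, 139]
192 [181, 176, 92, 125, 149, 185, 100, 130, 141, 123, 125, 126, 137, 136, 136, 143, 130, 119, 139, 140, 142, 140]
193 [193, 178, 156, 164, 174, 179, 86, 103, 144, 133, 148, 157, 153, 139, 110, 106, 128, 133, 142, 142, 139, 140]
194 [180, 182, 186, 177, 176, 186, 158, 137, 134, 120, 132, 133, 144, 118, 100, 97, 161, 137, 125, 140, 141, 138]
195 [166, 183, 180, 176, 181, 181, 154, 138, 141, 141, 148, 152, 163, 150, 147, 139, 180, 140, 126, 142, 139, 139]
196 [157, 182, 180, 178, 178, 178, 111, 135, 152, 165, 172, 178, 181, 
[... 1707 characters left out ...]
62, 55, 50, 52, 48, 38] [14, 15, 11, 4, 7, -4, 2, 2, -1, 4, 2, -2, -5, -7]
224 [104, 103, 95, 93, 92, 100, 102, 106, 94, 152, 147, 148, 148, 144] [19, 20, 16, 15, 10, -1, -2, -1, 4, 29, 28, 29, 28, 29]
225 [95, 100, 101, 103, 90, 102, 107, 101, 100, 160, 173, 173, 171, 173] [18, 17, 16, 18, 9, -4, 0, 2, 2, 29, 36, 33, 30, 31]
226 [97, 103, 101, 101, 86, 103, 102, 103, 96, 150, 169, 166, 165, 166] [14, 18, 18, 17, 2, 0, 1, -1, 4, 29, 33, 31, 28, 32]
227 [101, 105, 105, 106, 96, 100, 111, 101, 103, 148, 177, 174, 172, 171] [18, 17, 19, 16, 2, 0, 0, -1, 3, 25, 34, 31, 32, 32]
228 [94, 92, 94, 85, 82, 86, 89, 86, 83, 117, 138, 121, 123, 122] [15, 14, 17, 10, -3, -2, 0, -2, 2, 18, 21, 19, 19, 20]
```

```bash
python3 -m inch '[0.1,8,0.2,0,0,0,0, 0.1,16,-0.1,0,0,0,0, 0.1,22,-0.4,0,0,0,0, 0.1,27,-0.6,0,0,0,0, 0.1,32,-0.8,0,0,0,0]'
python3 -m inch '[0.1,3,-0.1,0,0,0,0, 0.1,6,-0.2,0,0,0,0, 0.1,9,-0.4,0,0,0,0]'
```

```text
t: 13.25
position: [0.4361, 0.034, 0.1381]
eef_rot: [3.141, -0.063, -0.001]
wrist_force: [-0.0, -0.9, -1.3]
gripper_width: 0.0215
grasp_force: 35.0
t: 13.55
position: [0.4447, 0.0336, 0.1381]
eef_rot: [-3.141, 0.063, 0.0]
wrist_force: [-0.1, -0.5, -1.0]
gripper_width: 0.0218
grasp_force: 35.0
```

```bash
python3 -m inch '[0.1,6,-0.2,0.4,0,0,0, 0.1,12,-0.5,0.5,0,0,0, 0.1,18,-0.7,0.5,0,0,0, 0.1,24,-1,0.5,0,0,0, 0.1,30,-1.2,0.5,0,0,0]'
python3 -m inch '[0.1,6,-0.2,0,0,0,0, 0.1,12,-0.5,0,0,0,0, 0.1,18,-0.7,0,0,0,0, 0.1,24,-1,0,0,0,0, 0.1,24,-1,0,0,0,0]'
```

```text
t: 14.05
position: [0.4752, 0.0324, 0.1387]
eef_rot: [3.141, -0.063, -0.0]
wrist_force: [-1.1, 0.5, -1.3]
gripper_width: 0.0215
grasp_force: 35.0
t: 14.55
position: [0.4995, 0.0314, 0.1388]
eef_rot: [3.141, -0.063, 0.001]
wrist_force: [0.3, -0.5, -0.4]
gripper_width: 0.0219
grasp_force: 35.0
```

```bash
python3 -m inch '[0.1,3,-0.1,0,0,0,0, 0.1,5,-0.2,0,0,0,0, 0.1,6,-0.2,0,0,0,0, 0.1,6,-0.2,0,0,0,0]'
python3 -m inch '[0.1,1.5,0,0,0,0,0, 0.1,3,-0.1,0,0,0,0, 0.1,3,-0.1,0,0,0,0]'
```

```text
t: 14.95
position: [0.5047, 0.0312, 0.1388]
eef_rot: [-3.141, 0.063, -0.0]
wrist_force: [0.1, 0.3, -2.1]
gripper_width: 0.0216
grasp_force: 35.0
t: 15.25
position: [0.5061, 0.0312, 0.1383]
eef_rot: [-3.141, 0.063, 0.006]
wrist_force: [-4.1, -0.1, 1.9]
gripper_width: 0.0218
grasp_force: 35.0
```

```bash
python3 -m inch '[0.1,1,0,0,0,0,0, 0.1,2,-0.1,0,0,0,0, 0.1,2,-0.1,0,0,0,0]'
python3 - <<'E'
from h import *
d=snap('top');s=snap('wrist')
a=cv2.resize(d['frame'][165:240,210:310],(400,300),interpolation=cv2.INTER_CUBIC)
b=cv2.resize(s['frame'][60:320,107:453],(400,300))
cv2.imwrite('pics/f.png',np.hstack([a,b]))
E
```

```text
t: 15.55
position: [0.5062, 0.0312, 0.1378]
eef_rot: [-3.141, 0.063, 0.012]
wrist_force: [-10.3, 1.1, 3.1]
gripper_width: 0.0216
grasp_force: 35.0
```

View pics/f.png

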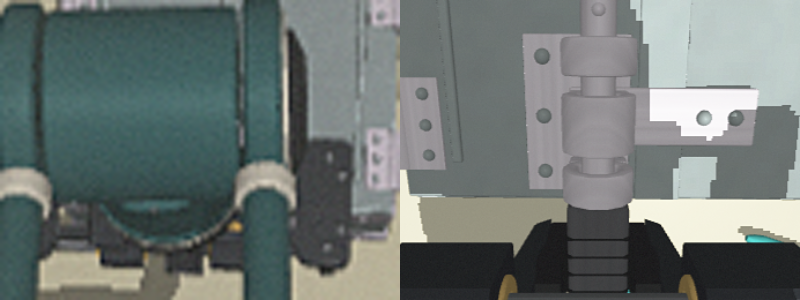

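The wrist view shows the shank through both lugs and the eye, with the grip against the front lug. I'll release it.

```bash
python3 -m inch '[0.1,-2,0,0,0,0,0, 0.1,-3,0,-1,0,0,0, 0.4,-3,0,-1,0,0,0, 0.4,-3,0,-1,0,0,0, 0.4,-3,0,-1,0,0,0]'
python3 -m inch '[0.5,0,0,0,0,0,0, 0.5,0,0,0,0,0,0, 0.5,0,0,15,0,0,0, 0.5,0,0,40,0,0,0, 0.5,0,0,80,0,0,0]'
python3 -m inch '[0.5,-30,0,30,0,0,0, 0.5,-60,0,50,0,0,0, 0.5,-75,0,50,0,0,0, 0.5,-75,0,50,0,0,0]'
python3 - <<'E'
from h import *
d=snap('top');s=snap('wrist');c=snap('scene')
a=cv2.resize(c['frame'][150:300,180:380],(400,300),interpolation=cv2.INTER_CUBIC)
b=cv2.resize(s['frame'],(400,300))
cv2.imwrite('pics/g.png',np.hstack([a,b]))
E
```

```text
t: 16.15
position: [0.5075, 0.031, 0.1382]
eef_rot: [-3.141, 0.063, -0.003]
wrist_force: [-0.5, 1.0, -0.0]
gripper_width: 0.0354
grasp_force: 0.0
t: 16.65
position: [0.5048, 0.031, 0.2171]
eef_rot: [3.141, -0.063, -0.008]
wrist_force: [0.7, -0.8, 0.1]
gripper_width: 0.044
grasp_force: 0.0
t: 17.05
position: [0.431, 0.0311, 0.27]
eef_rot: [-3.141, 0.063, -0.006]
wrist_force: [0.3, -0.7, -0.5]
gripper_width: 0.0438
grasp_force: 0.0
```

View pics/g.png

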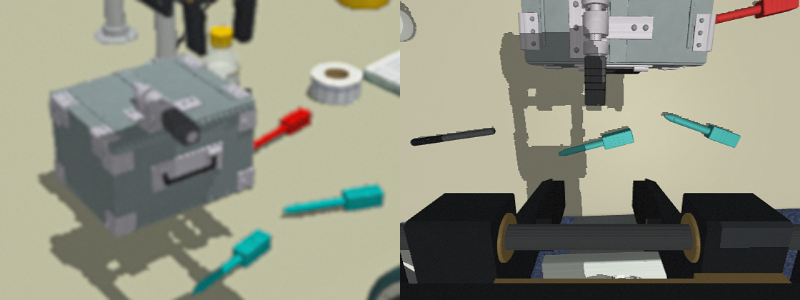

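The pin sits in the bores with its grip at the front lug (wrist inset (195,60)–(195,105)). A quick numeric check, then I hand in.

Run:
```python
from h import *
s=snap('wrist');f=s['frame'].astype(int)
r=[v for v in range(70,165) if f[v,273].mean()<95];print(r[0],r[-1],f[60:160:4,273].mean(1).astype(int).tolist())
for v in(r[0],r[-1]):
  print(v,onz(s,273,v,.157),onz(s,273,v,.146),onz(s,273,v,.135))
```

```text
74 148 [104, 104, 111, 111, 117, 48, 45, 48, 45, 23, 42, 48, 45, 48, 24, 48, 45, 45, 45, 45, 45, 50, 89, 105, 196]
74 [0.52718766 0.03098276 0.157     ] [0.52827794 0.03108907 0.146     ] [0.52936821 0.03119538 0.135     ]
148 [0.47607956 0.03322197 0.157     ] [0.47498167 0.03342415 0.146     ] [0.47388378 0.03362633 0.135     ]
```

```bash
python3 -c "
from cell import job_done
print(job_done())"
```

```text
the job is handed in; nothing more can be done
None
```

The job is handed in at about 17 s: both leaves are shut, left first, and the steel pin is home through both lugs and the eye up to its grip and released; I never touched the bystanders, and the hand-in call returned no verdict.

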